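Set up the drilling jig for a wooden plaque

ROBOT

A 7-joint arm with a two-finger parallel gripper is mounted at the origin on the work surface. World frame = base frame: x ahead of the robot, y to its left, z up, the work surface at z = 0. Lengths are in mm, angles in rad, forces in N, time in s.
With the tool pointing down it reaches from about 350 to 900 mm from the base axis. Payload 19.9 kg.
Tool frame: the origin (TCP) lies at the very end of the fingers, on their centre line; the grasp point (between the pads) lies 19 mm behind it; x points along the fingers, z is the direction in which the jaws open and shut, and the axes are right-handed (so a half turn about x gives the same grasp; the last joint's range is limited). The gripper opens to 85 mm and grips with 20 to 120 N. Pads are 22 mm wide; open, the fingers measure 114 mm over their backs; the gripper's body (76 mm by 85 mm) begins 54 mm behind the grasp point. The pads swing forward as they close: fully open they stand 13 mm farther back than shut.
Start: joints at [1.125, 0.417, -0.01, 1.614, 0.005, 1.111, -0.053], TCP at [245.564, -574.715, 204.06] pointing down, gripper open.
Joint ranges: [-2.81, 2.81], [-0.39, 2.02], [-1.27, 1.25], [0.06, 2.57], [-1.19, 4.33], [0.19, 2], [-2.82, 2.82]. Speed limits (rad/s): [1.89, 1.89, 2.39, 2.39, 3.01, 3.01, 3.01].

INTERFACE

Orientations are given as a rotation vector (axis times angle).
In Python, from plant import readout, vision, ticket gives the robot as it stands.
- The arm moves only by the shell command python3 -m crank 'ROWS'. ROWS is JSON, one flat list of numbers, 7 for each row, row after row: the turn, a rotation vector about the tool's x, y, z in rad, then the shift along the tool's x, y, z in m, then the closure, from 0 (fully open) to 1 (shut). In form: [ax, ay, az, tx, ty, tz, grip, ax, ay, az, tx, ty, tz, grip, ...]. A call has 1 to 5 rows; each row is the pose to reach, as a shift and turn from the pose commanded when the call began, along the tool's axes at that moment; what a row does not reach only later rows make up. A row lasts 1/12 s, in which the tool goes at most 41.7 mm and 7.16 degrees, less where a joint would pass 70% of its speed; a pose out of reach is approached as far as the arm can. A call with a gripper value outside its range is refused whole. The fingers move at their own pace and stop on an object; the grip force is fixed at half the most. Time passes only in rows, so rows that repeat a pose let the fingers close. It gives the time, the measured TCP pose, the force and the opening at its end, in the units of the state.
- readout.observe(): the state, without advancing time (a new reading comes with each control period).
- vision.snapshot(name): name is "side" or "top"; returns a dict with "image" (420x560x3 uint8, red, green, blue), "fx", "fy", "cx", "cy" (pixels), "xyz" and "attitude" of the camera in the world. Camera axes: x right, y up, looking along -z (the intrinsics and any distortion apply to the point x, -y, -z); pixel columns grow to the right and rows downward; lengths in mm; the calibration is good to about 2 mm. A picture is of the moment at which its call begins. There is no depth.
- ticket.close_job(): hands the job in, once; it reports no verdict.
The state is a dict: "time": time; "q": joint angles; "joint_vel": joint speeds; "joint_torque": joint torques, N m; "position": TCP position; "ee_rot": TCP orientation; "wrist_force": force on the tool from outside, world axes, zero at the start; "torque": the same for the moment, N m; "opening": finger opening in mm.
Only numpy, scipy, OpenCV 4.12 (cv2) and the standard library are available. Lean on these libraries where they do the work, as an engineer would, in place of code of your own. Each camera call takes 0.05 s, during which the arm holds its last target. There are 200 camera calls.

TASK

Get the small drilling jig ready for the wooden plaque. First push the plaque blank along its guide until its far edge rests against the fence, then press the sprung clamp arm down onto it until it snaps shut under the catch, and then turn the depth collar by its lug, click by click, until the number 6 sits at the pointer; leave it resting in that click. Leave the other things on the table where they are.

Things in the scene. Friction and masses are not known exactly. Their poses are not given: they have to be found in the camera images.
- jig: Grey drilling jig, fixed to the table; base plate 210 x 300 x 12 mm, x -112 to +98, y -165 to +135 mm in its own frame. Origin on the table top; +x to the fence (roughly away from the robot), +y to the clamp's hinge, z up. A steel column at the right carries the collar; from it a bar, 44 to 58 mm over the table, reaches along y over the guide at x = +5 mm as far as y = +13 mm.
- jig_fence (a point): Middle of the fence's near face on the bed, at (55, 30, 12) mm in the jig's frame. The fence is 8 mm high and lies across the far end of two guide rails along x (9 mm high, inner faces at y = -16.5 and +76.5 mm, from x = -90 to +55 mm). Beyond it stands the catch post, 18 x 26 mm, top 48 mm over the table, centre at x = +79, y = +57 mm.
- blank: Wooden plaque blank 120 (x) x 90 (y) x 8 mm, about 90 g, loose on the bed between the rails, 1.5 mm play each side; origin at the centre of its underside, axes parallel to the jig's. It starts 25 to 45 mm short of the fence; home, its centre is at (-5, 30, 12) mm in the jig's frame. Push its near edge; it slides with under 2 N.
- clamp (a joint): Clamp arm hinge, rad: about 0.8 to 1.2 open (standing up), about 0 when snapped shut with its rubber pad on the blank. A spring and friction hold it open. Pushed down, it meets the sprung catch ball at about 0.25, needs about 9 N at the tab, and snaps shut below about 0.1, where it stays.
- jig_clamp_hinge (a point): Axis of the clamp hinge, at (30, 112, 29) mm in the jig's frame; it runs along the jig's x. At joint value q the arm points from here cos(q) along the jig's -y and sin(q) up: shut it lies level. Open, its back (the face to push) looks to the jig's +y and up.
- clamp_tab (a point): Middle of the upper (outer) face of the flat tab at the clamp arm's end, 60 mm from the hinge axis. Tab 26 mm (along the hinge axis) x 30 mm, 6 mm thick; its tip is 75 mm from the axis. Shut, it lies 32 mm over the table. A pin with a ball end sticks out of its side towards the jig's +x, up to 33 mm from the arm's middle line.
- collar (a joint): Depth collar's angle, rad, growing anticlockwise seen from above. Eight click stops 0.44 apart: 0 is number 1 at the pointer, (n - 1) x 0.44 is number n, so number 6 is 2.20. Ends of travel just past 1 and 8. A sprung ball pulls it into the nearest click; leaving a click takes about 3 N at the lug. Starts at any of numbers 1 to 4.
- jig_collar_axis (a point): Point on the collar's vertical axis, at (5, -105, 77.5) mm in the jig's frame. The collar is an aluminium disc of radius 54 mm, 67.5 to 85.5 mm over the table, with dark numerals 1 to 8 on top. A fixed dark cap (radius 24 mm, top 96.5 mm) stands in its middle; its pointer tooth, out to 33 mm radius, points to the jig's +y, at the number set.
- lug_tip (a point): On the top face of the collar's lug, 71 mm from the collar's axis. The lug is a radial bar 10 mm wide, out to 84 mm from the axis, 67.5 to 85.5 mm over the table. At number 1 it points to the jig's -x, half way along the scale to -y, at number 8 to +x: its direction in the jig's frame is (joint value - 3.111) rad, anticlockwise from the jig's +x.
- sharpener: Bystander: steel pencil sharpener 26 x 16 x 12 mm, loose on the jig's base plate near its right front corner; origin at its underside's centre.
- mug: Bystander: white mug, 80 mm wide, 92 mm high; origin at its underside's centre.
- glue: Bystander: white glue bottle, 56 mm wide, 150 mm high; origin at its underside's centre.
- paintjar: Bystander: paint jar, 50 mm wide, 60 mm high; origin at its underside's centre.
- plate: Bystander: white plate, 200 mm wide; origin at its underside's centre.
- spare: Bystander: spare plaque blank 120 x 90 x 8 mm lying on the table, away from the jig: not needed; origin at its underside's centre.
- brush: Bystander: paint brush on the table; origin at its underside's centre.
- ladybird: Bystander: painted wooden ladybird, 48 mm wide; origin at its underside's centre.

How it is judged:
By the outcome, as a careful person would: the job done as asked, in the order asked, and still so for the second after the job is handed in, with the robot touching nothing.
It also fails if it takes over 70 s, if anything falls off the work surface, if the arm or the gripper's body presses on something with over 40 N, if the wrist force passes 120 N, or if a joint passes its speed limit or range.

## Working session

There is one attempt and no reset: what is moved stays moved. The work goes in short steps, Python scripts to look and compute and a shell command to move; the robot and the scene stay as the last step left them, time stands still between calls to the robot, and variables do not carry over. Pictures are saved under pics/ and viewed, about 8 in all and at most 12, crops included, and the job is handed in when it is done.

```bash
ls; mkdir -p pics; python3 - <<'E'
from plant import readout, vision
import cv2
o=readout.observe(); print(o)
for n in("side","top"):
    s=vision.snapshot(n); print(n,{k:v for k,v in s.items() if k!="image"})
    cv2.imwrite(f"pics/{n}0.png",s["image"][:,:,::-1])
E
```

```text
pics
{'time': 0.0, 'q': array([ 1.12550798,  0.41797279, -0.01029948,  1.61415617,  0.0047332 ,
        1.11069727, -0.05300153]), 'joint_vel': array([ 0.001292  ,  0.0005442 ,  0.00081551, -0.00088877,  0.00080306,
       -0.00066205, -0.00063364]), 'joint_torque': array([ 2.19824660e-04, -8.64441991e+01,  6.77868538e-01, -4.34901667e+01,
        1.89486385e-02,  7.25299920e-03, -1.96472735e-05]), 'position': array([ 245.39704525, -574.40579697,  203.46862145]), 'ee_rot': array([ 0.90741945,  1.37469553, -0.90649415]), 'wrist_force': array([ 0.04369212, -0.1261705 ,  0.02107483]), 'torque': array([-0.00280098,  0.03406055,  0.01092802]), 'opening': 85.4493065750705}
side {'fx': 400.41302713235183, 'fy': 400.41302713235183, 'cx': 284.8414871782595, 'cy': 211.56318388442372, 'xyz': array([325.22178203, 894.28396369, 894.38253209]), 'attitude': array([ 0.11334387, -1.22657375, -2.68144496])}
top {'fx': 435.0132737127597, 'fy': 435.0132737127597, 'cx': 280.89875015105497, 'cy': 210.00538857254332, 'xyz': array([ 307.58487436,  -12.33985847, 1190.23639684]), 'attitude': array([ 0.16209557, -0.14862205, -1.57091414])}
```

View pics/side0.png

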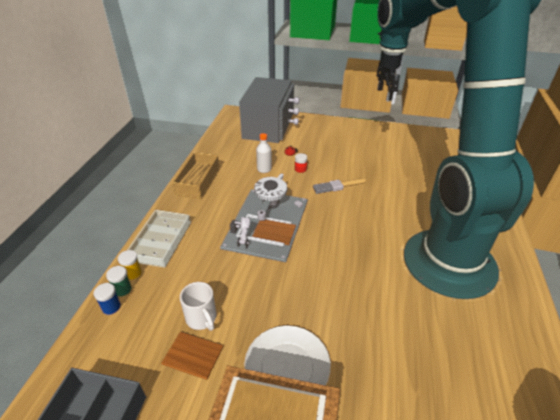

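View pics/top0.png

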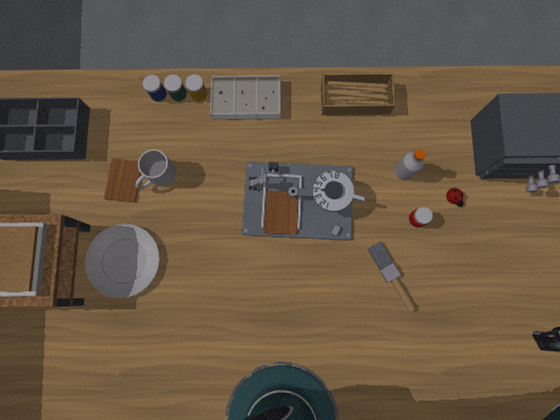

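```bash
python3 - <<'E'
import cv2,numpy as np
t=cv2.imread("pics/top0.png")[150:250,235:375]; s=cv2.imread("pics/side0.png")[165:265,215:315]
t=cv2.resize(t,None,fx=5.7,fy=5.7,interpolation=cv2.INTER_CUBIC)
cv2.imwrite("pics/topc.png",t)
cv2.imwrite("pics/sidec.png",cv2.resize(s,None,fx=6,fy=6,interpolation=cv2.INTER_CUBIC))
E
```

```text
(no output)
```

View pics/topc.png

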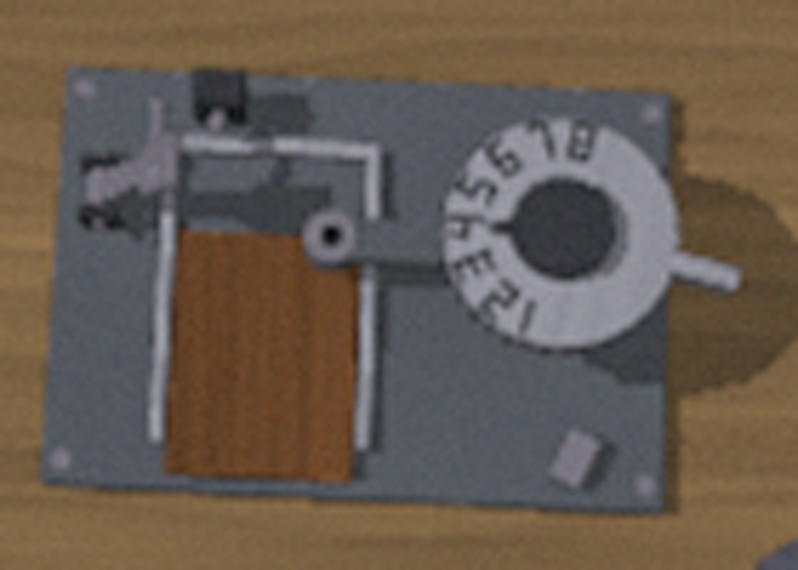

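View pics/sidec.png

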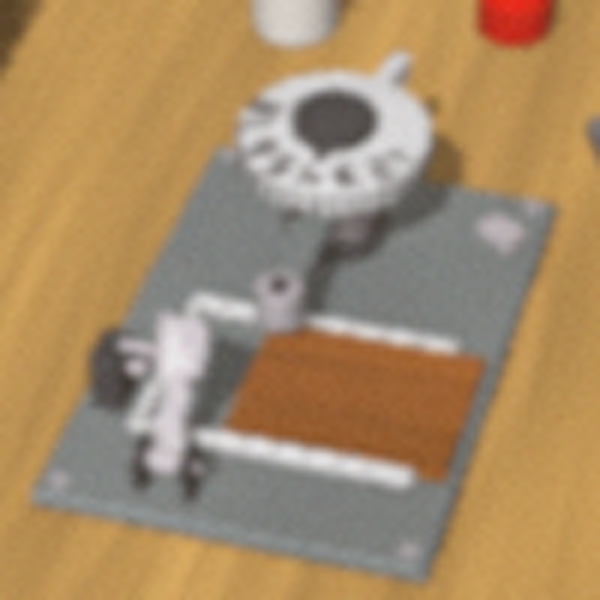

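```bash
cat > h.py <<'E'
import numpy as np
from plant import readout, vision
from scipy.spatial.transform import Rotation as R
from scipy.optimize import least_squares
CAM={"side":(400.413,284.841,211.563,[325.222,894.284,894.383],[0.11334387,-1.22657375,-2.68144496]),
"top":(435.013,280.899,210.005,[307.585,-12.340,1190.236],[0.16209557,-0.14862205,-1.57091414])}
def proj(n,P):
    f,cx,cy,c,a=CAM[n]; p=R.from_rotvec(a).inv().apply(np.atleast_2d(P)-c)
    return np.c_[cx+f*p[:,0]/-p[:,2], cy-f*p[:,1]/-p[:,2]]
def ray(n,uv,z):
    f,cx,cy,c,a=CAM[n]; uv=np.atleast_2d(uv).astype(float)
    d=R.from_rotvec(a).apply(np.c_[(uv[:,0]-cx)/f,-(uv[:,1]-cy)/f,-np.ones(len(uv))]); c=np.array(c)
    return c+d*((z-c[2])/d[:,2])[:,None]
def j2w(J,P):
    P=np.atleast_2d(P).astype(float); c,s=np.cos(J[2]),np.sin(J[2])
    return np.c_[J[0]+c*P[:,0]-s*P[:,1],J[1]+s*P[:,0]+c*P[:,1],P[:,2]]
def w2j(J,P):
    P=np.atleast_2d(P)-[J[0],J[1],0]; c,s=np.cos(J[2]),np.sin(J[2])
    return np.c_[c*P[:,0]+s*P[:,1],-s*P[:,0]+c*P[:,1],P[:,2]]
def tcrop(p): return (np.array(p)+.5)/5.7-.5+[235,150]
def scrop(p): return (np.array(p)+.5)/6-.5+[215,165]
E
python3 - <<'E'
from h import *
C=np.array([[98,135,12],[98,-165,12],[-112,135,12],[-112,-165,12.]])
T=tcrop([[70,68],[668,93],[42,483],[665,512]]); S=scrop([[36,490],[222,148],[425,568],[555,203]])
for w in ("t","s","ts"):
    f=lambda J:np.concatenate(([(proj("top",j2w(J,C))-T).ravel()] if "t" in w else [])+([(proj("side",j2w(J,C))-S).ravel()] if "s" in w else []))
    r=least_squares(f,[500,0,0]); print(w,r.x.round(3),np.round(r.fun,1))
J=r.x
print("blank near corners jig", w2j(J,ray("top",tcrop([[165,474],[353,482]]),20)).round(1))
print("far edge", w2j(J,ray("top",tcrop([[178,231]]),20)).round(1))
q=1.32;a=q-3.111
print("lug tip pred crop",(proj("top",j2w(J,[[5+84*np.cos(a),-105+84*np.sin(a),85.5],[5,-105,96.5]]))-[235,150])*5.7)
for q in (.8,.9,1,1.1,1.2):
    y,z=112-75*np.cos(q),29+75*np.sin(q); print(q,"tip",(proj("top",j2w(J,[[30,y,z]]))-[235,150]).round(1)*5.7,(proj("side",j2w(J,[[30,y,z]]))-[215,165])*6)
E
```

```text
t [ 5.8045e+02 -3.5386e+01 -5.1000e-02] [-0.6 -0.4  0.8 -0.3 -0.4  0.4  0.2  0.2]
s [ 5.81043e+02 -3.34790e+01 -5.40000e-02] [-0.9 -0.1 -0.6 -0.9  0.7  0.5  0.8 -0.2]
ts [ 5.80795e+02 -3.48520e+01 -5.20000e-02] [-0.7 -0.5  0.6 -0.4 -0.7  0.2 -0.   0.2 -0.7 -0.3 -0.6 -1.1  1.   0.2
  0.9 -0.5]
blank near corners jig [[-105.4   74.1   20. ]
 [-105.1  -15.6   20. ]]
far edge [[13.9 74.3 20. ]]
lug tip pred crop [[738.2684653  277.06132408]
 [561.91335957 224.27612456]]
0.8 tip [[202.92 163.59]] [[196.93492946 310.66036263]]
0.9 tip [[190.38 160.17]] [[192.83612673 310.48425989]]
1 tip [[177.27 156.75]] [[188.44753386 311.77571347]]
1.1 tip [[162.45 153.9 ]] [[183.80897665 314.54826765]]
1.2 tip [[147.06 151.62]] [[178.96447136 318.79970742]]
```

```bash
cat >> h.py <<'E'
J=np.array([580.8,-34.9,-0.052])
def to(P,yaw_axis=None):
    "tool-frame shift (m) to reach world point(s) P; print tool axes"
    o=readout.observe(); M=R.from_rotvec(o["ee_rot"])
    print("t",round(o["time"],2),"pos",o["position"].round(1),"jig",w2j(J,o["position"]).round(1)[0],"F",o["wrist_force"].round(1),"open",round(o["opening"]))
    A=M.as_matrix(); print("axes x,y,z rows:\n",A.T.round(3))
    for p in np.atleast_2d(P): print(p.round(1),"->",(M.inv().apply(p-o["position"])/1000).round(4))
    if yaw_axis is not None:  # rotation vector in tool frame to reach tool x down, y along given world dir
        y=np.array([np.cos(yaw_axis),np.sin(yaw_axis),0]); x=np.array([0,0,-1.]); B=np.c_[x,y,np.cross(x,y)]
        print("turn",(M.inv()*R.from_matrix(B)).as_rotvec().round(4))
E
python3 - <<'E'
from h import *
W=j2w(J,[[-130,30,204],[-130,30,15]])
for k in range(4): to(W,J[2]+k*np.pi/2)
E
```

```text
t 0.1 pos [ 245.4 -574.4  203.5] jig [-306.9 -556.2  203.5] F [-1.  -0.4  0.2] open 85
axes x,y,z rows:
 [[-0.001  0.001 -1.   ]
 [ 0.92   0.393 -0.   ]
 [ 0.393 -0.92  -0.001]]
[452.5   1.8 204. ] -> [-0.      0.4169 -0.4485]
[452.5   1.8  15. ] -> [ 0.189   0.4169 -0.4483]
turn [ 4.558e-01 -1.100e-03  3.000e-04]
t 0.1 pos [ 245.4 -574.4  203.5] jig [-306.9 -556.2  203.5] F [-1.  -0.4  0.2] open 85
axes x,y,z rows:
 [[-0.001  0.001 -1.   ]
 [ 0.92   0.393 -0.   ]
 [ 0.393 -0.92  -0.001]]
[452.5   1.8 204. ] -> [-0.      0.4169 -0.4485]
[452.5   1.8  15. ] -> [ 0.189   0.4169 -0.4483]
turn [-1.115e+00 -1.000e-03 -5.000e-04]
t 0.1 pos [ 245.4 -574.4  203.5] jig [-306.9 -556.2  203.5] F [-1.  -0.4  0.2] open 85
axes x,y,z rows:
 [[-0.001  0.001 -1.   ]
 [ 0.92   0.393 -0.   ]
 [ 0.393 -0.92  -0.001]]
[452.5   1.8 204. ] -> [-0.      0.4169 -0.4485]
[452.5   1.8  15. ] -> [ 0.189   0.4169 -0.4483]
turn [-2.6858e+00 -5.0000e-04 -1.5000e-03]
t 0.1 pos [ 245.4 -574.4  203.5] jig [-306.9 -556.2  203.5] F [-1.  -0.4  0.2] open 85
axes x,y,z rows:
 [[-0.001  0.001 -1.   ]
 [ 0.92   0.393 -0.   ]
 [ 0.393 -0.92  -0.001]]
[452.5   1.8 204. ] -> [-0.      0.4169 -0.4485]
[452.5   1.8  15. ] -> [ 0.189   0.4169 -0.4483]
turn [ 2.0266e+00 -6.0000e-04  1.2000e-03]
```

```bash
python3 -m crank '[0.456,0,0,0,0.1,-0.1,1,0.456,0,0,0,0.13,-0.14,1,0.456,0,0,0,0.13,-0.14,1,0.456,0,0,0,0.13,-0.14,1,0.456,0,0,0,0.13,-0.14,1]'; python3 - <<'E'
from h import *
to(j2w(J,[[-130,30,100],[-130,30,15.5]]),J[2])
E
```

```text
time: 0.52
position: [311.1, -391.3, 203.8]
ee_rot: [1.251, 1.183, -1.25]
wrist_force: [1.6, -0.0, 0.4]
opening: 25.7
t 0.52 pos [ 311.1 -391.3  203.8] jig [-250.8 -369.9  203.8] F [ 1.6 -0.   0.4] open 26
axes x,y,z rows:
 [[-0.     0.001 -1.   ]
 [ 0.998 -0.056 -0.   ]
 [-0.056 -0.998 -0.001]]
[452.5   1.8 100. ] -> [ 0.1042  0.1191 -0.4003]
[452.5   1.8  15.5] -> [ 0.1887  0.1191 -0.4002]
turn [-0.0043 -0.001   0.0003]
```

```bash
python3 -m crank '[0,0,0,0,0.012,-0.039,1,0,0,0,0,0.024,-0.078,1,0,0,0,0,0.036,-0.117,1,0,0,0,0,0.048,-0.156,1,0,0,0,0,0.060,-0.195,1]';python3 -m crank '[0,0,0,0,0.012,-0.039,1,0,0,0,0,0.024,-0.078,1,0,0,0,0,0.036,-0.117,1,0,0,0,0,0.048,-0.156,1,0,0,0,0,0.058,-0.195,1]'; python3 - <<'E'
from h import *
to(j2w(J,[[-130,30,100],[-130,30,15.5]]),J[2])
E
```

```text
time: 0.93
position: [380.2, -201.4, 204.1]
ee_rot: [1.247, 1.184, -1.248]
wrist_force: [0.7, -1.1, -0.0]
opening: -0.0
time: 1.35
position: [448.6, -9.6, 204.2]
ee_rot: [1.248, 1.184, -1.247]
wrist_force: [0.7, -0.5, -0.5]
opening: 0.1
t 1.35 pos [448.6  -9.6 204.2] jig [-133.4   18.4  204.2] F [ 0.7 -0.5 -0.5] open 0
axes x,y,z rows:
 [[ 0.    -0.    -1.   ]
 [ 0.999 -0.052  0.   ]
 [-0.052 -0.999 -0.   ]]
[452.5   1.8 100. ] -> [ 0.1042  0.0033 -0.0116]
[452.5   1.8  15.5] -> [ 0.1887  0.0033 -0.0116]
turn [-0.0003 -0.     -0.0002]
```

```bash
python3 -m crank '[0,0,0,0.04,0,-0.006,1,0,0,0,0.08,0,-0.006,1,0,0,0,0.12,0,-0.006,1,0,0,0,0.15,0,-0.006,1,0,0,0,0.15,0,-0.006,1]'; python3 - <<'E'
from h import *
to(j2w(J,[[-130,30,100],[-130,30,15.5]]),J[2])
E
```

```text
time: 1.77
position: [445.2, -5.4, 49.5]
ee_rot: [1.244, 1.191, -1.253]
wrist_force: [-2.2, -1.4, -1.3]
opening: 0.2
t 1.77 pos [445.2  -5.4  49.5] jig [-137.    22.4   49.5] F [-2.2 -1.4 -1.3] open 0
axes x,y,z rows:
 [[-0.008  0.001 -1.   ]
 [ 0.999 -0.052 -0.008]
 [-0.052 -0.999 -0.   ]]
[452.5   1.8 100. ] -> [-0.0506  0.0066 -0.0076]
[452.5   1.8  15.5] -> [ 0.0339  0.0073 -0.0076]
turn [ 0.0003 -0.0005  0.0081]
```

```bash
python3 -m crank '[0,0,0,0.02,0,-0.007,1,0,0,0,0.036,0,-0.007,1,0,0,0,0.036,0,-0.007,1,0,0,0,0.036,0,-0.007,1,0,0,0,0.036,0,-0.007,1]'; python3 - <<'E'
from h import *
to(j2w(J,[[-130,30,15.5]]),J[2])
E
```

```text
time: 2.18
position: [449.8, 1.2, 19.7]
ee_rot: [1.248, 1.183, -1.247]
wrist_force: [-0.1, 0.2, 0.2]
opening: -0.2
t 2.18 pos [449.8   1.2  19.7] jig [-132.7   29.3   19.7] F [-0.1  0.2  0.2] open 0
axes x,y,z rows:
 [[ 0.002 -0.    -1.   ]
 [ 0.999 -0.052  0.002]
 [-0.052 -0.999  0.   ]]
[452.5   1.8  15.5] -> [ 0.0042  0.0027 -0.0007]
turn [-0.0004  0.0001 -0.0015]
```

```bash
python3 -m crank '[0,0,0,0.004,0,0,1,0,0,0,0.004,0.004,0,1,0,0,0,0.004,0.010,0,1,0,0,0,0.004,0.016,0,1,0,0,0,0.004,0.022,0,1]'; python3 -m crank '[0,0,0,0,0.006,0,1,0,0,0,0,0.012,0,1,0,0,0,0,0.018,0,1,0,0,0,0,0.023,0,1,0,0,0,0,0.026,0,1]'; python3 -m crank '[0,0,0,0,0.002,0,1,0,0,0,0,0.004,0,1,0,0,0,0,0.004,0,1,0,0,0,0,0.004,0,1]';  python3 - <<'E'
from h import *
import cv2
to(j2w(J,[[-76,30,15.5]]),J[2])
t=vision.snapshot("top")["image"][150:250,235:375,::-1]; s=vision.snapshot("side")["image"][165:265,215:315,::-1]
t=cv2.resize(t,(480,343),interpolation=cv2.INTER_CUBIC); s=cv2.resize(s,(343,343),interpolation=cv2.INTER_CUBIC)
cv2.imwrite("pics/p5.png",cv2.hconcat([t[:,:457],s]))
E
```

```text
time: 2.6
position: [471.9, 0.2, 14.3]
ee_rot: [1.248, 1.184, -1.247]
wrist_force: [-0.3, 0.3, 0.5]
opening: 0.3
time: 3.02
position: [497.6, -1.1, 14.0]
ee_rot: [1.248, 1.184, -1.247]
wrist_force: [-0.1, -0.4, -0.3]
opening: 0.3
time: 3.35
position: [500.7, -1.3, 14.0]
ee_rot: [1.247, 1.184, -1.248]
wrist_force: [0.4, -0.3, -0.1]
opening: 0.1
t 3.35 pos [500.7  -1.3  14. ] jig [-81.7  29.4  14. ] F [ 0.4 -0.3 -0.1] open 0
axes x,y,z rows:
 [[-0.     0.    -1.   ]
 [ 0.999 -0.052 -0.   ]
 [-0.052 -0.999 -0.   ]]
[506.5  -1.   15.5] -> [-0.0015  0.0057 -0.0006]
turn [-0.0001 -0.      0.0003]
```

View pics/p5.png

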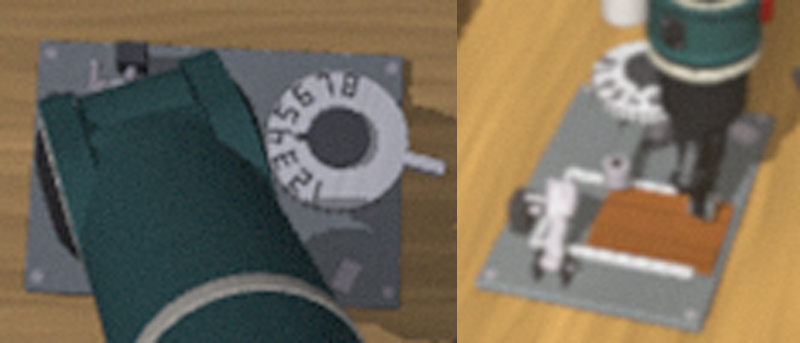

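```bash
python3 - <<'E'
from h import *
f=lambda P:((proj("side",j2w(J,P))-[215,165])*3.43+[457,0]).round(0).tolist()
for x in(-105,-90,-71,-65): print(x,f([[x,75,20],[x,-15,20],[x+120,75,20],[x+120,-15,20]]))
print("tcp",f([[-82,30,14],[-71,30,20]]))
E
```

```text
-105 [[711.0, 268.0], [735.0, 202.0], [583.0, 243.0], [613.0, 179.0]]
-90 [[695.0, 265.0], [720.0, 199.0], [568.0, 240.0], [598.0, 177.0]]
-71 [[675.0, 261.0], [700.0, 195.0], [548.0, 236.0], [579.0, 173.0]]
-65 [[668.0, 259.0], [694.0, 194.0], [542.0, 235.0], [573.0, 172.0]]
tcp [[699.0, 234.0], [688.0, 227.0]]
```

```bash
python3 - <<'E'
from h import *
import cv2
s=vision.snapshot("side")["image"][195:260,240:320,::-1]
s=cv2.resize(s,None,fx=9,fy=9,interpolation=cv2.INTER_CUBIC)
for z,c in((14,(0,0,255)),(24,(0,255,0)),(34,(255,0,0))):
    p=(proj("side",j2w(J,[[-82,30,z]]))[0]-[240,195]+.5)*9; cv2.circle(s,tuple(int(v) for v in p),4,c,1)
cv2.imwrite("pics/p6.png",s)
E
```

```text
(no output)
```

View pics/p6.png

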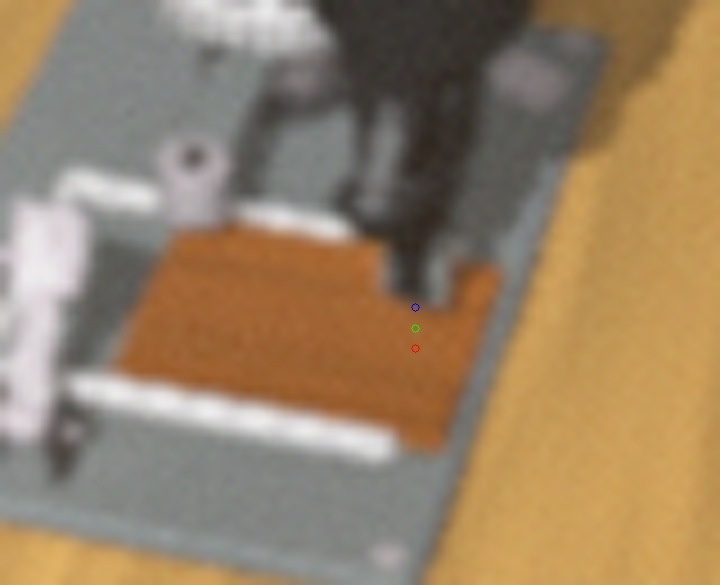

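```bash
python3 -m crank '[0,0,0,-0.01,0,0,1,0,0,0,-0.01,-0.03,0,1,0,0,0,-0.01,-0.056,0,1,0,0,0,0,-0.056,0,1,0,0,0,0,-0.056,0,1]'; python3 -m crank '[0,0,0,0.002,0,0,1,0,0,0,0.004,0,0,1,0,0,0,0.004,0,0,1]';python3 -m crank '[0,0,0,0.002,0,0,1,0,0,0,0.004,0,0,1,0,0,0,0.004,0,0,1]'
```

```text
time: 3.92
position: [443.9, 1.4, 14.0]
ee_rot: [1.247, 1.184, -1.248]
wrist_force: [-1.0, -0.6, -0.6]
opening: 0.1
time: 4.17
position: [445.6, 1.7, 10.1]
ee_rot: [1.248, 1.184, -1.247]
wrist_force: [-0.7, -0.0, 0.3]
opening: 0.0
time: 4.42
position: [444.9, 1.6, 5.8]
ee_rot: [1.247, 1.184, -1.248]
wrist_force: [-0.1, 0.5, 0.3]
opening: -0.0
```

```bash
python3 - <<'E'
from h import *
import cv2
s=vision.snapshot("side")["image"][195:260,255:335,::-1]
s=cv2.resize(s,None,fx=9,fy=9,interpolation=cv2.INTER_CUBIC)
for z,c in((6,(0,0,255)),(16,(0,255,0)),(26,(255,0,0))):
    p=(proj("side",[[445,1.6,z]])[0]-[255,195]+.5)*9; cv2.circle(s,tuple(int(v) for v in p),4,c,1)
cv2.imwrite("pics/p7.png",s)
E
```

```text
(no output)
```

View pics/p7.png

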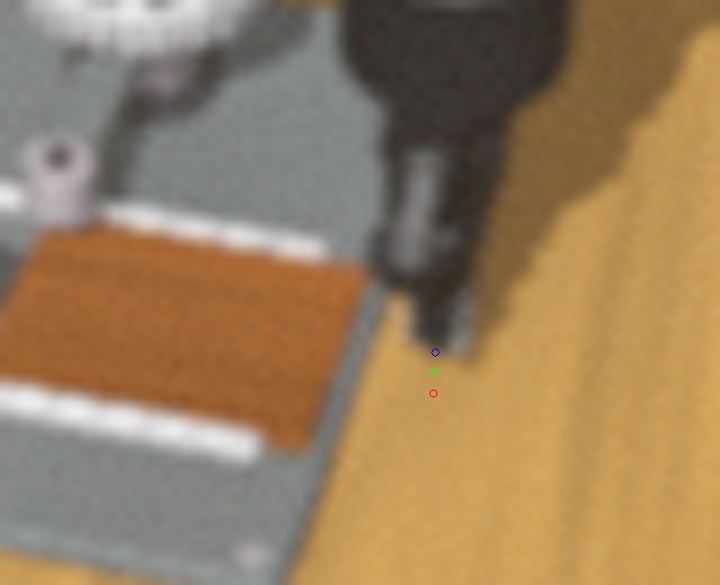

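```bash
for i in 1; do python3 -m crank '[0,0,0,0.002,0,0,1,0,0,0,0.004,0,0,1,0,0,0,0.004,0,0,1]';python3 -m crank '[0,0,0,0.002,0,0,1,0,0,0,0.004,0,0,1,0,0,0,0.004,0,0,1]'; done
```

```text
time: 4.72
position: [444.8, 1.6, 1.7]
ee_rot: [1.247, 1.185, -1.248]
wrist_force: [-0.1, -0.1, -0.4]
opening: -0.1
time: 4.97
position: [444.8, 1.6, -2.3]
ee_rot: [1.247, 1.184, -1.248]
wrist_force: [-0.3, -0.4, 0.4]
opening: 0.1
```

```bash
python3 -m crank '[0,0,0,0.002,0,0,1,0,0,0,0.004,0,0,1,0,0,0,0.004,0,0,1]';python3 -m crank '[0,0,0,0.001,0,0,1,0,0,0,0.002,0,0,1,0,0,0,0.002,0,0,1]';python3 -m crank '[0,0,0,0.001,0,0,1,0,0,0,0.002,0,0,1,0,0,0,0.002,0,0,1]'
```

```text
time: 5.22
position: [444.8, 1.6, -6.3]
ee_rot: [1.247, 1.185, -1.248]
wrist_force: [-0.2, 0.5, 0.3]
opening: -0.0
time: 5.47
position: [444.9, 1.6, -8.1]
ee_rot: [1.247, 1.184, -1.248]
wrist_force: [-0.3, -0.8, -0.1]
opening: -0.1
time: 5.72
position: [444.9, 1.6, -10.1]
ee_rot: [1.248, 1.184, -1.248]
wrist_force: [-0.4, -0.4, -0.1]
opening: -0.0
```

```bash
python3 -m crank '[0,0,0,0.001,0,0,1,0,0,0,0.002,0,0,1,0,0,0,0.002,0,0,1]';python3 -m crank '[0,0,0,0.001,0,0,1,0,0,0,0.002,0,0,1,0,0,0,0.002,0,0,1]'
```

```text
time: 5.97
position: [444.9, 1.6, -12.1]
ee_rot: [1.247, 1.184, -1.248]
wrist_force: [0.1, -1.2, -1.4]
opening: -0.2
time: 6.22
position: [444.9, 1.6, -14.1]
ee_rot: [1.247, 1.184, -1.248]
wrist_force: [-0.4, 0.5, 0.4]
opening: 0.3
```

```bash
python3 -m crank '[0,0,0,0.001,0,0,1,0,0,0,0.002,0,0,1,0,0,0,0.002,0,0,1]';python3 -m crank '[0,0,0,0.001,0,0,1,0,0,0,0.002,0,0,1,0,0,0,0.002,0,0,1]'
```

```text
time: 6.47
position: [444.9, 1.7, -16.1]
ee_rot: [1.247, 1.184, -1.248]
wrist_force: [0.8, 1.1, 0.5]
opening: -0.4
time: 6.72
position: [444.9, 1.6, -18.1]
ee_rot: [1.247, 1.184, -1.248]
wrist_force: [-0.4, 0.1, -0.1]
opening: -0.2
```

```bash
python3 -m crank '[0,0,0,0.001,0,0,1,0,0,0,0.001,0,0,1]';python3 -m crank '[0,0,0,0.001,0,0,1,0,0,0,0.001,0,0,1]';python3 -m crank '[0,0,0,0.001,0,0,1,0,0,0,0.001,0,0,1]'
```

```text
time: 6.88
position: [444.9, 1.6, -19.1]
ee_rot: [1.248, 1.184, -1.248]
wrist_force: [-0.2, 0.1, -0.0]
opening: -0.1
time: 7.05
position: [444.9, 1.6, -20.0]
ee_rot: [1.248, 1.184, -1.248]
wrist_force: [-0.1, -0.8, 0.5]
opening: 0.0
time: 7.22
position: [444.9, 1.6, -21.1]
ee_rot: [1.248, 1.184, -1.248]
wrist_force: [-0.2, -0.1, -0.7]
opening: -0.0
```

```bash
python3 - <<'E'
from h import *
import cv2
s=vision.snapshot("side")["image"][195:260,255:335,::-1]; t=vision.snapshot("top")["image"][185:265,245:345,::-1]
cv2.imwrite("pics/raw8.png",s)
s=cv2.resize(s,None,fx=6,fy=6,interpolation=cv2.INTER_CUBIC);
for z,c in((-21,(0,0,255)),(0,(0,255,0)),(10,(255,0,0))):
    p=(proj("side",[[445,1.6,z]])[0]-[255,195]+.5)*6; cv2.circle(s,tuple(int(v) for v in p),3,c,1)
t=cv2.resize(t,None,fx=3,fy=3); t=cv2.copyMakeBorder(t,0,390-240,0,0,0)
cv2.imwrite("pics/p8.png",cv2.hconcat([s,t]))
E
```

```text
(no output)
```

View pics/p8.png

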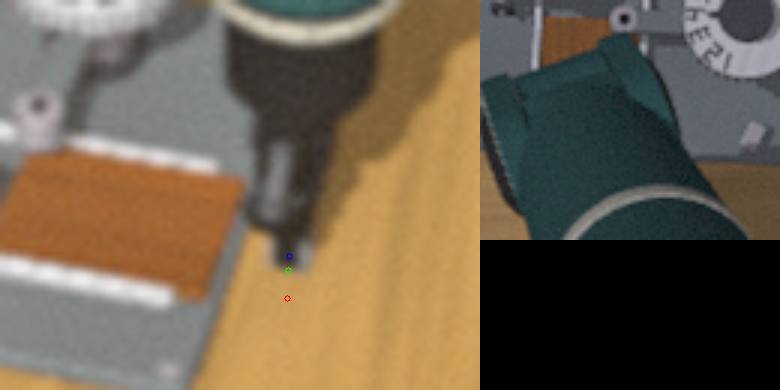

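```bash
python3 -m crank '[0,0,0,0.001,0,0,1,0,0,0,0.001,0,0,1]';python3 -m crank '[0,0,0,0.001,0,0,1,0,0,0,0.001,0,0,1]'
```

```text
time: 7.48
position: [444.9, 1.6, -22.0]
ee_rot: [1.248, 1.184, -1.248]
wrist_force: [0.0, 0.7, -0.5]
opening: -0.3
time: 7.65
position: [444.9, 1.6, -23.1]
ee_rot: [1.247, 1.184, -1.248]
wrist_force: [-1.4, 0.1, -1.0]
opening: -0.1
```

```bash
python3 -m crank '[0,0,0,0.001,0,0,1,0,0,0,0.001,0,0,1]';python3 -m crank '[0,0,0,0.001,0,0,1,0,0,0,0.001,0,0,1]'
```

```text
time: 7.82
position: [444.9, 1.6, -24.1]
ee_rot: [1.247, 1.184, -1.248]
wrist_force: [-0.4, -0.2, 0.1]
opening: 0.2
time: 7.98
position: [444.9, 1.6, -25.1]
ee_rot: [1.247, 1.184, -1.248]
wrist_force: [-0.7, -0.3, 0.6]
opening: -0.2
```

```bash
python3 -m crank '[0,0,0,0.001,0,0,1,0,0,0,0.001,0,0,1]';python3 -m crank '[0,0,0,0.001,0,0,1,0,0,0,0.001,0,0,1]'
```

```text
time: 8.15
position: [444.9, 1.6, -26.1]
ee_rot: [1.247, 1.184, -1.248]
wrist_force: [-0.5, -0.8, 0.1]
opening: 0.0
time: 8.32
position: [444.9, 1.6, -27.0]
ee_rot: [1.247, 1.184, -1.248]
wrist_force: [0.2, 0.1, 0.0]
opening: 0.1
```

```bash
python3 -m crank '[0,0,0,0.001,0,0,1,0,0,0,0.001,0,0,1]';python3 -m crank '[0,0,0,0.001,0,0,1,0,0,0,0.001,0,0,1]'
```

```text
time: 8.48
position: [445.0, 1.6, -27.2]
ee_rot: [1.247, 1.184, -1.248]
wrist_force: [-7.6, -0.6, 24.9]
opening: -0.2
time: 8.65
position: [445.1, 1.6, -27.4]
ee_rot: [1.247, 1.183, -1.248]
wrist_force: [-16.2, -0.5, 58.8]
opening: -0.2
```

```bash
python3 -m crank '[0,0,0,-0.010,0,0,1,0,0,0,-0.017,0,0,1,0,0,0,-0.017,0.004,0,1,0,0,0,-0.017,0.008,0,1,0,0,0,-0.017,0.014,0,1]'; python3 -m crank '[0,0,0,0,0.006,0,1,0,0,0,0,0.012,0,1,0,0,0,0,0.018,0,1,0,0,0,0,0.022,0,1,0,0,0,0,0.022,0,1]';  python3 - <<'E'
from h import *
to(j2w(J,[[-76,30,-12]]),J[2])
E
```

```text
time: 9.07
position: [459.2, 0.8, -12.2]
ee_rot: [1.247, 1.184, -1.248]
wrist_force: [0.2, -0.4, -0.3]
opening: -0.0
time: 9.48
position: [481.8, -0.3, -12.1]
ee_rot: [1.248, 1.184, -1.247]
wrist_force: [0.1, 0.4, -0.0]
opening: -0.0
t 9.48 pos [ 4.818e+02 -3.000e-01 -1.210e+01] jig [-100.7   29.5  -12.1] F [ 0.1  0.4 -0. ] open 0
axes x,y,z rows:
 [[ 0.     0.    -1.   ]
 [ 0.999 -0.052  0.   ]
 [-0.052 -0.999 -0.   ]]
[506.5  -1.  -12. ] -> [-0.0001  0.0247 -0.0006]
turn [-0.0004 -0.0003 -0.0002]
```

Check numerically/visually that the blank is now moving.

```bash
python3 -m crank '[0,0,0,0,0.005,0,1,0,0,0,0,0.010,0,1,0,0,0,0,0.014,0,1,0,0,0,0,0.018,0,1,0,0,0,0,0.018,0,1]'; cat > blank.py <<'E'
from h import *
import cv2
s=vision.snapshot("side")["image"]; hsv=cv2.cvtColor(s,cv2.COLOR_RGB2HSV).astype(int)
# sample hue/sat/val along jig x at y=65 and 72 at z=20
for y in(60,68):
    xs=np.arange(-110,60,5); uv=proj("side",j2w(J,[[x,y,20] for x in xs]))
    print(y,[(int(x),int(hsv[int(round(v)),int(round(u)),1])) for x,(u,v) in zip(xs,uv)])
E
python3 blank.py
```

```text
time: 9.9
position: [499.8, -1.2, -11.9]
ee_rot: [1.248, 1.184, -1.247]
wrist_force: [-0.9, -0.0, 0.5]
opening: 0.1
60 [(-110, 10), (-105, 4), (-100, 6), (-95, 4), (-90, 13), (-85, 4), (-80, 10), (-75, 31), (-70, 167), (-65, 172), (-60, 171), (-55, 172), (-50, 169), (-45, 171), (-40, 171), (-35, 175), (-30, 173), (-25, 168), (-20, 172), (-15, 179), (-10, 177), (-5, 176), (0, 171), (5, 169), (10, 172), (15, 173), (20, 172), (25, 163), (30, 155), (35, 90), (40, 27), (45, 7), (50, 7), (55, 7)]
68 [(-110, 6), (-105, 12), (-100, 4), (-95, 8), (-90, 6), (-85, 4), (-80, 8), (-75, 42), (-70, 148), (-65, 173), (-60, 182), (-55, 178), (-50, 174), (-45, 178), (-40, 173), (-35, 180), (-30, 180), (-25, 169), (-20, 182), (-15, 177), (-10, 176), (-5, 171), (0, 172), (5, 179), (10, 180), (15, 180), (20, 178), (25, 172), (30, 153), (35, 38), (40, 9), (45, 10), (50, 10), (55, 3)]
```

```bash
python3 -m crank '[0,0,0,0,0.002,0,1,0,0,0,0,0.004,0,1,0,0,0,0,0.005,0,1,0,0,0,0,0.005,0,1]'; for i in 1; do python3 -m crank '[0,0,0,0,0.0007,0,1,0,0,0,0,0.0015,0,1,0,0,0,0,0.0015,0,1]';python3 -m crank '[0,0,0,0,0.0005,0,1,0,0,0,0,0.001,0,1,0,0,0,0,0.001,0,1]'; done
```

```text
time: 10.28
position: [504.1, -1.5, -11.9]
ee_rot: [1.248, 1.184, -1.247]
wrist_force: [0.3, 0.4, 0.1]
opening: 0.3
time: 10.53
position: [505.4, -1.5, -11.9]
ee_rot: [1.247, 1.184, -1.248]
wrist_force: [-0.4, -0.3, -0.6]
opening: 0.2
time: 10.78
position: [506.4, -1.6, -11.9]
ee_rot: [1.248, 1.184, -1.248]
wrist_force: [-0.8, 0.5, -0.6]
opening: 0.4
```

```bash
python3 -m crank '[0,0,0,0,0.0005,0,1,0,0,0,0,0.001,0,1,0,0,0,0,0.001,0,1]'; python3 -m crank '[0,0,0,0,0.0005,0,1,0,0,0,0,0.001,0,1,0,0,0,0,0.001,0,1]'; python3 blank.py
```

```text
time: 11.03
position: [507.5, -1.7, -11.9]
ee_rot: [1.248, 1.184, -1.248]
wrist_force: [-1.5, -1.2, -0.1]
opening: -0.2
time: 11.28
position: [508.5, -1.7, -11.9]
ee_rot: [1.248, 1.184, -1.248]
wrist_force: [-0.2, 0.4, 0.4]
opening: -0.2
60 [(-110, 8), (-105, 9), (-100, 8), (-95, 8), (-90, 6), (-85, 6), (-80, 8), (-75, 8), (-70, 4), (-65, 73), (-60, 173), (-55, 173), (-50, 180), (-45, 167), (-40, 173), (-35, 176), (-30, 165), (-25, 171), (-20, 171), (-15, 171), (-10, 169), (-5, 176), (0, 174), (5, 177), (10, 168), (15, 173), (20, 176), (25, 164), (30, 160), (35, 89), (40, 30), (45, 8), (50, 9), (55, 13)]
68 [(-110, 6), (-105, 6), (-100, 6), (-95, 10), (-90, 13), (-85, 4), (-80, 6), (-75, 8), (-70, 8), (-65, 110), (-60, 169), (-55, 175), (-50, 179), (-45, 169), (-40, 175), (-35, 174), (-30, 174), (-25, 175), (-20, 174), (-15, 176), (-10, 173), (-5, 179), (0, 175), (5, 178), (10, 173), (15, 173), (20, 175), (25, 175), (30, 160), (35, 38), (40, 12), (45, 10), (50, 17), (55, 33)]
```

```bash
python3 -m crank '[0,0,0,0,0.0005,0,1,0,0,0,0,0.001,0,1,0,0,0,0,0.001,0,1]'; python3 -m crank '[0,0,0,0,0.0005,0,1,0,0,0,0,0.0007,0,1,0,0,0,0,0.0007,0,1]'
```

```text
time: 11.58
position: [508.6, -1.7, -12.1]
ee_rot: [1.247, 1.185, -1.249]
wrist_force: [-5.2, 0.6, 4.1]
opening: 0.2
time: 11.83
position: [508.7, -1.7, -12.2]
ee_rot: [1.246, 1.186, -1.25]
wrist_force: [-9.0, 0.7, 6.8]
opening: 0.3
```

```bash
python3 -m crank '[0,0,0,0,-0.008,0,1,0,0,0,0,-0.025,0,1,0,0,0,-0.04,-0.03,0,1,0,0,0,-0.08,-0.03,0,1,0,0,0,-0.12,-0.03,0,1]'; python3 blank.py | sed 's/(0,.*//'; python3 -m crank '[0,0,0,-0.015,0.02,-0.02,1,0,0,0,-0.015,0.045,-0.045,1,0,0,0,-0.015,0.07,-0.07,1,0,0,0,-0.015,0.1,-0.1,1,0,0,0,-0.015,0.13,-0.11,1]'; python3 - <<'E'
from h import *
import cv2
to(j2w(J,[[30,140,123]]),J[2])
E
```

```text
time: 12.25
position: [479.0, 0.0, 109.3]
ee_rot: [1.247, 1.186, -1.248]
wrist_force: [1.4, -0.3, -0.4]
opening: -0.1
60 [(-110, 8), (-105, 4), (-100, 8), (-95, 2), (-90, 6), (-85, 2), (-80, 4), (-75, 8), (-70, 8), (-65, 76), (-60, 180), (-55, 176), (-50, 171), (-45, 171), (-40, 168), (-35, 172), (-30, 166), (-25, 171), (-20, 173), (-15, 165), (-10, 175), (-5, 172), 
68 [(-110, 6), (-105, 8), (-100, 4), (-95, 8), (-90, 6), (-85, 4), (-80, 10), (-75, 4), (-70, 10), (-65, 109), (-60, 166), (-55, 171), (-50, 173), (-45, 175), (-40, 171), (-35, 177), (-30, 174), (-25, 172), (-20, 176), (-15, 175), (-10, 174), (-5, 178), 
time: 12.72
position: [616.4, 107.4, 123.4]
ee_rot: [1.247, 1.186, -1.244]
wrist_force: [-0.4, 0.5, 0.8]
opening: 0.2
t 12.72 pos [616.4 107.4 123.4] jig [ 28.2 144.  123.4] F [-0.4  0.5  0.8] open 0
axes x,y,z rows:
 [[ 0.001  0.002 -1.   ]
 [ 0.999 -0.049  0.001]
 [-0.049 -0.999 -0.002]]
[618.  103.4 123. ] -> [0.0004 0.0018 0.004 ]
turn [ 0.0033 -0.0016 -0.0008]
```

```bash
python3 -m crank '[0,0,0,0.035,0.001,0,1,0,0,0,0.07,0.001,0,1,0,0,0,0.07,0.001,0,1,0,0,0,0.07,0.001,0,1]'; python3 - <<'E'
from h import *
import cv2
to(j2w(J,[[30,96,53]]),J[2])
s=vision.snapshot("side")["image"][185:265,215:315,::-1]
s=cv2.resize(s,None,fx=7,fy=7,interpolation=cv2.INTER_CUBIC)
o=readout.observe()["position"]
for z,c in((o[2],(0,0,255)),(o[2]+27,(0,255,0))):
    p=(proj("side",[[o[0],o[1],z]])[0]-[215,185]+.5)*7; cv2.circle(s,tuple(int(v) for v in p),3,c,1)
for q in (.8,1.,1.2):
    p=(proj("side",j2w(J,[[30,112-75*np.cos(q),29+75*np.sin(q)]]))[0]-[215,185]+.5)*7; cv2.circle(s,tuple(int(v) for v in p),3,(255,0,0),1)
cv2.imwrite("pics/p9.png",s)
E
```

```text
time: 13.05
position: [615.5, 102.7, 52.2]
ee_rot: [1.246, 1.186, -1.25]
wrist_force: [0.5, 0.4, 1.0]
opening: -0.0
t 13.05 pos [615.5 102.7  52.2] jig [ 27.5 139.2  52.2] F [0.5 0.4 1. ] open 0
axes x,y,z rows:
 [[-0.003 -0.    -1.   ]
 [ 0.999 -0.052 -0.003]
 [-0.052 -0.999  0.   ]]
[615.7  59.4  53. ] -> [-0.0008  0.0025  0.0432]
turn [0.     0.0005 0.0031]
```

View pics/p9.png

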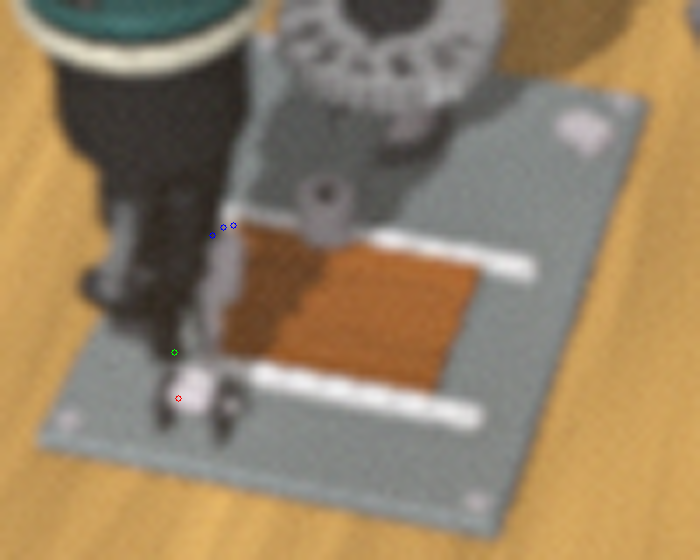

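```bash
python3 -m crank '[0,0,0,0,0.002,0.01,1,0,0,0,0,0.002,0.02,1,0,0,0,0,0.002,0.03,1,0,0,0,0,0.002,0.036,1,0,0,0,0,0.002,0.043,1]'; python3 -m crank '[0,0,0,0.002,0,0.005,1,0,0,0,0.005,0,0.011,1,0,0,0,0.009,0,0.016,1,0,0,0,0.013,0,0.021,1]'; python3 -m crank '[0,0,0,0.003,0,0.003,1,0,0,0,0.007,0,0.007,1,0,0,0,0.010,0,0.009,1,0,0,0,0.010,0,0.009,1]'; python3 - <<'E'
from h import *
to(j2w(J,[[30,58,5]]),J[2])
E
```

```text
time: 13.52
position: [616.6, 58.3, 53.7]
ee_rot: [1.249, 1.183, -1.248]
wrist_force: [-0.2, 0.3, 0.5]
opening: -0.1
time: 13.85
position: [615.3, 38.6, 39.6]
ee_rot: [1.248, 1.184, -1.247]
wrist_force: [0.1, 3.0, 1.7]
opening: -0.1
time: 14.18
position: [614.5, 29.3, 29.3]
ee_rot: [1.247, 1.184, -1.249]
wrist_force: [0.5, 0.7, -0.3]
opening: -0.3
t 14.18 pos [614.5  29.3  29.3] jig [30.3 65.8 29.3] F [ 0.5  0.7 -0.3] open 0
axes x,y,z rows:
 [[-0.001 -0.    -1.   ]
 [ 0.999 -0.053 -0.001]
 [-0.053 -0.999  0.   ]]
[613.8  21.5   5. ] -> [ 0.0243 -0.0003  0.0078]
turn [-0.0006  0.0002  0.001 ]
```

```bash
python3 -m crank '[0,0,0,0.003,0,0.001,1,0,0,0,0.006,0,0.003,1,0,0,0,0.009,0,0.004,1,0,0,0,0.009,0,0.004,1]'; python3 -m crank '[0,0,0,0.003,0,0.001,1,0,0,0,0.006,0,0.002,1,0,0,0,0.008,0,0.003,1,0,0,0,0.008,0,0.003,1]'; python3 -m crank '[0,0,0,0.003,0,0.001,1,0,0,0,0.005,0,0.001,1,0,0,0,0.005,0,0.001,1]'
```

```text
time: 14.52
position: [614.5, 25.6, 20.5]
ee_rot: [1.247, 1.184, -1.248]
wrist_force: [0.3, 0.9, 0.6]
opening: -0.0
time: 14.85
position: [614.4, 22.8, 12.7]
ee_rot: [1.247, 1.184, -1.248]
wrist_force: [0.0, 1.8, 0.1]
opening: 0.0
time: 15.1
position: [614.2, 21.4, 7.5]
ee_rot: [1.247, 1.184, -1.248]
wrist_force: [-0.2, -0.4, -0.5]
opening: 0.1
```

```bash
python3 -m crank '[0,0,0,0.001,0,0,1,0,0,0,0.002,0,0,1,0,0,0,0.002,0,0,1]';python3 -m crank '[0,0,0,0.001,0,0,1,0,0,0,0.001,0,0,1]';python3 -m crank '[0,0,0,0.001,0,0,1,0,0,0,0.001,0,0,1]'; python3 - <<'E'
from h import *
import cv2
s=vision.snapshot("side")["image"][185:265,215:315,::-1]
s=cv2.resize(s,None,fx=7,fy=7,interpolation=cv2.INTER_CUBIC)
for q in (0,.3):
    p=(proj("side",j2w(J,[[30,112-75*np.cos(q),32+75*np.sin(q)]]))[0]-[215,185]+.5)*7; cv2.circle(s,tuple(int(v) for v in p),3,(255,0,0),1)
cv2.imwrite("pics/p10.png",s)
E
```

```text
time: 15.35
position: [614.3, 21.7, 5.8]
ee_rot: [1.247, 1.184, -1.248]
wrist_force: [0.1, 0.0, -0.2]
opening: 0.2
time: 15.52
position: [614.5, 21.8, 5.0]
ee_rot: [1.248, 1.184, -1.248]
wrist_force: [0.7, 0.3, 0.5]
opening: 0.3
time: 15.68
position: [614.6, 21.8, 4.9]
ee_rot: [1.247, 1.184, -1.248]
wrist_force: [-5.2, -0.1, 13.5]
opening: -0.1
```

View pics/p10.png

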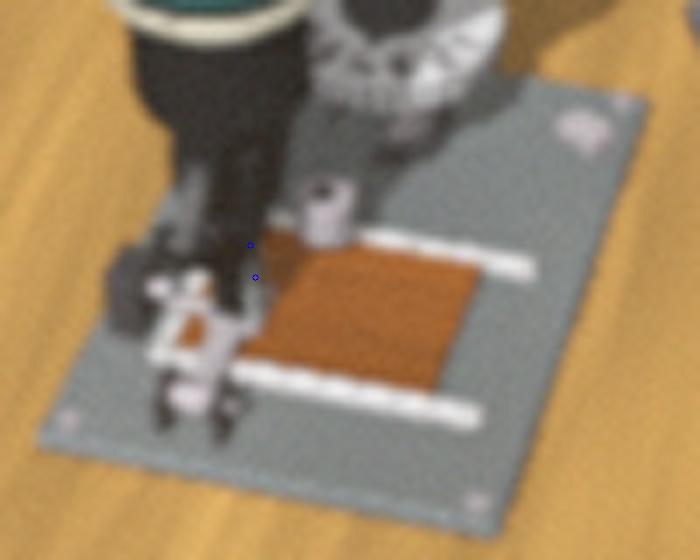

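```bash
python3 -m crank '[0,0,0,-0.002,0,0,1,0,0,0,-0.03,0,0,1,0,0,0,-0.07,0,0,1,0,0,0,-0.11,0,0,1,0,0,0,-0.12,0,0,1]'; python3 - <<'E'
from h import *
print("glue",w2j(J,ray("side",[263,169],5)).round(),"jar",w2j(J,ray("side",[301,170],5)).round())
print("glue top(top cam)",w2j(J,ray("top",[420,154],150)).round())
to(j2w(J,[[-55,-179,120],[-55,-179,45]]),J[2])
E
```

```text
time: 16.15
position: [616.9, 22.2, 130.1]
ee_rot: [1.251, 1.179, -1.242]
wrist_force: [1.0, 0.3, 0.5]
opening: -0.1
glue [[  95. -301.    5.]] jar [[ -48. -334.    5.]]
glue top(top cam) [[  92. -313.  150.]]
t 16.15 pos [616.9  22.2 130.1] jig [ 33.1  58.9 130.1] F [1.  0.3 0.5] open 0
axes x,y,z rows:
 [[ 0.007  0.    -1.   ]
 [ 0.999 -0.052  0.007]
 [-0.052 -0.999 -0.001]]
[ 516.6 -210.8  120. ] -> [ 0.0093 -0.0881  0.238 ]
[ 516.6 -210.8   45. ] -> [ 0.0843 -0.0886  0.238 ]
turn [-0.0001 -0.0007 -0.0069]
```

```bash
python3 -m crank '[0,0,0,0,-0.013,0.036,1,0,0,0,0,-0.026,0.072,1,0,0,0,0,-0.039,0.108,1,0,0,0,0,-0.052,0.144,1,0,0,0,0,-0.065,0.18,1]';python3 -m crank '[0,0,0,0,-0.012,0.03,1,0,0,0,0,-0.020,0.058,1,0,0,0,0.04,-0.021,0.058,1,0,0,0,0.075,-0.021,0.058,1,0,0,0,0.082,-0.021,0.058,1]';python3 -m crank '[0,0,0,0,0,0,1,0,0,0,0,0,0,1]'; python3 - <<'E'
from h import *
to(j2w(J,[[-29,-180,45],[-10,-180,45],[2,-180,45]]),J[2])
E
```

```text
time: 16.57
position: [539.2, -156.1, 124.2]
ee_rot: [1.247, 1.184, -1.247]
wrist_force: [1.0, -0.6, 0.5]
opening: -0.0
time: 16.98
position: [513.3, -211.0, 37.7]
ee_rot: [1.247, 1.189, -1.251]
wrist_force: [-1.7, 1.1, -1.2]
opening: 0.1
time: 17.15
position: [516.8, -211.0, 43.1]
ee_rot: [1.247, 1.184, -1.247]
wrist_force: [0.2, -0.3, 0.7]
opening: -0.4
t 17.15 pos [ 516.8 -211.    43.1] jig [ -54.7 -179.2   43.1] F [ 0.2 -0.3  0.7] open 0
axes x,y,z rows:
 [[ 0.     0.    -1.   ]
 [ 0.999 -0.051  0.   ]
 [-0.051 -0.999 -0.   ]]
[ 542.5 -213.1   45. ] -> [-0.0019  0.0257  0.0008]
[ 561.5 -214.1   45. ] -> [-0.0019  0.0447  0.0008]
[ 573.4 -214.8   45. ] -> [-0.0019  0.0567  0.0008]
turn [ 0.0006 -0.0002 -0.0003]
```

```bash
python3 -m crank '[0,0,0,0,0.010,0,1,0,0,0,0,0.018,0,1,0,0,0,0,0.024,0,1,0,0,0,0,0.024,0,1]';python3 -m crank '[0,0,0,0,0.002,0,1,0,0,0,0,0.004,0,1,0,0,0,0,0.006,0,1,0,0,0,0,0.006,0,1]';python3 -m crank '[0,0,0,0,0.002,0,1,0,0,0,0,0.004,0,1,0,0,0,0,0.006,0,1,0,0,0,0,0.006,0,1]';python3 -m crank '[0,0,0,0,0.002,0,1,0,0,0,0,0.004,0,1,0,0,0,0,0.006,0,1,0,0,0,0,0.006,0,1]'; python3 - <<'E'
from h import *
to(j2w(J,[[-10,-180,45],[2,-180,45]]))
E
```

```text
time: 17.48
position: [542.3, -212.5, 43.1]
ee_rot: [1.248, 1.183, -1.246]
wrist_force: [0.7, 0.1, -0.6]
opening: -0.3
time: 17.82
position: [546.0, -213.2, 42.0]
ee_rot: [1.247, 1.184, -1.248]
wrist_force: [-2.4, -0.9, 1.2]
opening: 0.3
time: 18.15
position: [552.5, -213.2, 42.0]
ee_rot: [1.248, 1.184, -1.247]
wrist_force: [-0.3, -0.5, 0.2]
opening: -0.1
time: 18.48
position: [558.7, -213.4, 42.1]
ee_rot: [1.248, 1.184, -1.247]
wrist_force: [0.7, 0.2, 0.5]
opening: 0.1
t 18.48 pos [ 558.7 -213.4   42.1] jig [ -12.8 -179.4   42.1] F [0.7 0.2 0.5] open 0
axes x,y,z rows:
 [[ 0.001  0.    -1.   ]
 [ 0.999 -0.052  0.001]
 [-0.052 -0.999 -0.   ]]
[ 561.5 -214.1   45. ] -> [-0.0029  0.0028  0.0006]
[ 573.4 -214.8   45. ] -> [-0.0029  0.0148  0.0006]
```

```bash
cat > lug.py <<'E'
from h import *
import cv2
for n in("side","top"):
    hsv=cv2.cvtColor(vision.snapshot(n)["image"],cv2.COLOR_RGB2HSV)
    out=[]
    for q in np.arange(1.1,3.2,.11):
        a=q-3.111; r=np.arange(64,82,3)
        uv=proj(n,j2w(J,np.c_[5+r*np.cos(a),-105+r*np.sin(a),r*0+85.5]))
        v=np.array([cv2.getRectSubPix(hsv,(1,1),(float(u),float(w)))[0,0] for u,w in uv]).astype(float).mean(0)
        out.append((round(1+q/.44,2),int(v[1]),int(v[2])))
    print(n,"(num,sat,val)",out)
E
python3 lug.py
```

```text
side (num,sat,val) [(np.float64(3.5), 64, 121), (np.float64(3.75), 32, 81), (np.float64(4.0), 46, 63), (np.float64(4.25), 12, 132), (np.float64(4.5), 30, 203), (np.float64(4.75), 122, 200), (np.float64(5.0), 142, 196), (np.float64(5.25), 141, 189), (np.float64(5.5), 131, 190), (np.float64(5.75), 125, 195), (np.float64(6.0), 131, 195), (np.float64(6.25), 141, 190), (np.float64(6.5), 141, 186), (np.float64(6.75), 140, 186), (np.float64(7.0), 141, 185), (np.float64(7.25), 140, 186), (np.float64(7.5), 140, 186), (np.float64(7.75), 141, 187), (np.float64(8.0), 142, 187), (np.float64(8.25), 141, 188)]
top (num,sat,val) [(np.float64(3.5), 93, 91), (np.float64(3.75), 85, 46), (np.float64(4.0), 92, 52), (np.float64(4.25), 97, 56), (np.float64(4.5), 103, 53), (np.float64(4.75), 104, 55), (np.float64(5.0), 80, 59), (np.float64(5.25), 40, 88), (np.float64(5.5), 24, 71), (np.float64(5.75), 37, 51), (np.float64(6.0), 55, 52), (np.float64(6.25), 44, 63), (np.float64(6.5), 36, 95), (np.float64(6.75), 24, 124), (np.float64(7.0), 36, 106), (np.float64(7.25), 57, 117), (np.float64(7.5), 69, 121), (np.float64(7.75), 79, 125), (np.float64(8.0), 83, 128), (np.float64(8.25), 84, 128)]
```

```bash
python3 -m crank '[0,0,0,0,0.002,0,1,0,0,0,0,0.004,0,1,0,0,0,0,0.006,0,1,0,0,0,0,0.006,0,1]'; python3 lug.py|sed -n 1p | cut -c1-420;python3 -m crank '[0,0,0,0,0.002,0,1,0,0,0,0,0.004,0,1,0,0,0,0,0.004,0,1]'; python3 lug.py|sed -n 1p| cut -c1-420
```

```text
time: 18.92
position: [564.6, -213.8, 42.1]
ee_rot: [1.248, 1.184, -1.247]
wrist_force: [0.2, -0.7, -0.8]
opening: -0.1
side (num,sat,val) [(np.float64(3.5), 119, 142), (np.float64(3.75), 49, 129), (np.float64(4.0), 28, 76), (np.float64(4.25), 38, 68), (np.float64(4.5), 12, 158), (np.float64(4.75), 35, 206), (np.float64(5.0), 132, 195), (np.float64(5.25), 142, 189), (np.float64(5.5), 130, 191), (np.float64(5.75), 127, 195), (np.float64(6.0), 132, 196), (np.float64(6.25), 141, 189), (np.float64(6.5), 140, 186), (np.float64(6.75), 140, 
time: 19.27
position: [568.5, -214.1, 42.1]
ee_rot: [1.248, 1.184, -1.247]
wrist_force: [-0.2, -0.7, 1.6]
opening: -0.0
side (num,sat,val) [(np.float64(3.5), 136, 138), (np.float64(3.75), 96, 140), (np.float64(4.0), 31, 100), (np.float64(4.25), 38, 61), (np.float64(4.5), 86, 108), (np.float64(4.75), 113, 189), (np.float64(5.0), 18, 210), (np.float64(5.25), 67, 197), (np.float64(5.5), 130, 190), (np.float64(5.75), 126, 194), (np.float64(6.0), 131, 195), (np.float64(6.25), 140, 190), (np.float64(6.5), 140, 185), (np.float64(6.75), 137,
```

```bash
python3 -m crank '[0,0,0,0,-0.007,0.003,1,-0.12,0,0,0,-0.007,0.004,1,-0.24,0,0,0,-0.007,0.004,1,-0.36,0,0,0,-0.007,0.004,1,-0.44,0,0,0,-0.007,0.004,1]';python3 -m crank '[0,0,0,0,0,0,1,0,0,0,0,0,0,1]'; python3 - <<'E'
from h import *
to(j2w(J,[[0,-183,43],[23.4,-179.3,43],[33,-175,43]]),J[2]+.44)
E
python3 lug.py|sed -n 1p| cut -c1-420
```

```text
time: 19.78
position: [560.2, -218.1, 42.1]
ee_rot: [0.914, 1.37, -0.914]
wrist_force: [-0.4, 0.7, -0.2]
opening: -0.1
time: 19.95
position: [560.4, -218.1, 42.0]
ee_rot: [0.922, 1.367, -0.922]
wrist_force: [0.6, 0.1, 0.6]
opening: -0.2
t 19.95 pos [ 560.4 -218.1   42. ] jig [ -10.9 -184.    42. ] F [0.6 0.1 0.6] open 0
axes x,y,z rows:
 [[-0.     0.    -1.   ]
 [ 0.927  0.375 -0.   ]
 [ 0.375 -0.927 -0.   ]]
[ 571.3 -217.7   43. ] -> [-0.001   0.0103  0.0037]
[ 594.8 -215.2   43. ] -> [-0.001   0.0331  0.0102]
[ 604.7 -211.4   43. ] -> [-0.001   0.0436  0.0104]
turn [-0.0035 -0.0003  0.0002]
side (num,sat,val) [(np.float64(3.5), 90, 126), (np.float64(3.75), 51, 76), (np.float64(4.0), 23, 87), (np.float64(4.25), 58, 156), (np.float64(4.5), 136, 203), (np.float64(4.75), 122, 197), (np.float64(5.0), 17, 208), (np.float64(5.25), 66, 198), (np.float64(5.5), 131, 189), (np.float64(5.75), 127, 196), (np.float64(6.0), 131, 194), (np.float64(6.25), 139, 190), (np.float64(6.5), 139, 186), (np.float64(6.75), 139, 1
```

```bash
python3 -m crank '[0,0,0,0,0.006,0.003,1,0,0,0,0,0.012,0.004,1,0,0,0,0,0.018,0.006,1,0,0,0,0,0.024,0.008,1,0,0,0,0,0.030,0.010,1]';python3 -m crank '[0,0,0,0,0.002,0,1,0,0,0,0,0.004,0,1,0,0,0,0,0.004,0,1]'; python3 lug.py|sed -n 1p | cut -c170-640;python3 -m crank '[0,0,0,0,0.002,0,1,0,0,0,0,0.004,0,1,0,0,0,0,0.004,0,1]'; python3 lug.py|sed -n 1p| cut -c170-640
```

```text
time: 20.47
position: [593.1, -215.3, 41.9]
ee_rot: [0.919, 1.369, -0.919]
wrist_force: [-0.5, -0.6, -0.2]
opening: 0.3
time: 20.72
position: [596.6, -213.9, 42.0]
ee_rot: [0.919, 1.368, -0.919]
wrist_force: [-0.2, -0.5, -0.4]
opening: 0.4
p.float64(4.75), 104, 148), (np.float64(5.0), 55, 59), (np.float64(5.25), 11, 97), (np.float64(5.5), 6, 185), (np.float64(5.75), 20, 204), (np.float64(6.0), 122, 192), (np.float64(6.25), 142, 189), (np.float64(6.5), 141, 186), (np.float64(6.75), 141, 184), (np.float64(7.0), 141, 185), (np.float64(7.25), 140, 186), (np.float64(7.5), 141, 186), (np.float64(7.75), 141, 186), (np.float64(8.0), 141, 188), (np.float64(8.25), 141, 187)]
time: 21.07
position: [600.2, -212.4, 42.2]
ee_rot: [0.919, 1.368, -0.919]
wrist_force: [-0.3, 1.2, -0.5]
opening: -0.1
p.float64(4.75), 124, 172), (np.float64(5.0), 59, 88), (np.float64(5.25), 40, 62), (np.float64(5.5), 40, 125), (np.float64(5.75), 30, 195), (np.float64(6.0), 19, 200), (np.float64(6.25), 115, 184), (np.float64(6.5), 141, 185), (np.float64(6.75), 138, 185), (np.float64(7.0), 141, 186), (np.float64(7.25), 140, 185), (np.float64(7.5), 140, 187), (np.float64(7.75), 141, 186), (np.float64(8.0), 139, 188), (np.float64(8.25), 140, 188)]
```

```bash
python3 -m crank '[0,0,0,0,0.001,0,1,0,0,0,0,0.002,0,1,0,0,0,0,0.002,0,1]'; python3 lug.py|sed -n 1p| cut -c170-540; python3 -m crank '[0,0,0,0,-0.006,0,1,0,0,0,0,-0.012,0,1,0,0,0,0,-0.02,0,1,0,0,0,0,-0.025,0.01,1,0,0,0,0,-0.025,0.01,1]'; python3 lug.py|sed -n 1p| cut -c170-540
```

```text
time: 21.42
position: [601.9, -211.8, 42.1]
ee_rot: [0.919, 1.368, -0.919]
wrist_force: [0.5, -0.3, -0.4]
opening: 0.1
p.float64(4.75), 129, 156), (np.float64(5.0), 72, 113), (np.float64(5.25), 55, 55), (np.float64(5.5), 22, 123), (np.float64(5.75), 98, 179), (np.float64(6.0), 29, 206), (np.float64(6.25), 28, 198), (np.float64(6.5), 114, 180), (np.float64(6.75), 140, 184), (np.float64(7.0), 140, 185), (np.float64(7.25), 140, 186), (np.float64(7.5), 139, 186), (np.float64(7.75), 140, 18
time: 21.93
position: [581.3, -233.7, 42.2]
ee_rot: [0.92, 1.367, -0.922]
wrist_force: [0.2, -0.5, -0.2]
opening: -0.1
.float64(4.75), 56, 154), (np.float64(5.0), 137, 190), (np.float64(5.25), 139, 190), (np.float64(5.5), 130, 190), (np.float64(5.75), 118, 194), (np.float64(6.0), 29, 206), (np.float64(6.25), 27, 198), (np.float64(6.5), 112, 181), (np.float64(6.75), 139, 184), (np.float64(7.0), 141, 185), (np.float64(7.25), 140, 186), (np.float64(7.5), 141, 186), (np.float64(7.75), 139,
```

Snapped at 6. Rise straight up, back off toward the robot, and look.

```bash
python3 -m crank '[0,0,0,-0.04,0,0,1,0,0,0,-0.08,0,0,1,0,0,0,-0.12,0,0,1,0,0,0,-0.16,0,0,1,0,0,0,-0.16,-0.03,0.03,1]';python3 -m crank '[0,0,0,0,-0.03,0.03,1,0,0,0,0,-0.06,0.06,1,0,0,0,0,-0.09,0.09,1,0,0,0,0,-0.12,0.12,1,0,0,0,0,-0.15,0.15,1]';python3 -m crank '[0,0,0,0,0,0,1,0,0,0,0,0,0,1,0,0,0,0,0,0,1]'; python3 lug.py|sed -n 1p| cut -c170-540; python3 blank.py; python3 - <<'E'
from h import *
import cv2
t=vision.snapshot("top")["image"][130:270,235:475,::-1]; s=vision.snapshot("side")["image"][175:265,215:315,::-1]
t=cv2.resize(t,(0,0),fx=3.3,fy=3.3,interpolation=cv2.INTER_CUBIC)[:, :]
cv2.imwrite("pics/p11.png",t[:600,:800])
cv2.imwrite("pics/p12.png",cv2.resize(s,None,fx=6.5,fy=6.5,interpolation=cv2.INTER_CUBIC))
E
```

```text
time: 22.45
position: [572.7, -261.9, 210.8]
ee_rot: [0.914, 1.361, -0.905]
wrist_force: [2.4, 0.1, 0.0]
opening: 0.4
time: 22.87
position: [484.8, -462.6, 202.2]
ee_rot: [0.919, 1.368, -0.918]
wrist_force: [0.8, -0.4, 0.9]
opening: -0.2
time: 23.12
position: [485.9, -460.5, 201.9]
ee_rot: [0.919, 1.368, -0.918]
wrist_force: [0.5, -0.1, 1.5]
opening: 0.1
p.float64(4.75), 138, 199), (np.float64(5.0), 142, 192), (np.float64(5.25), 140, 187), (np.float64(5.5), 131, 188), (np.float64(5.75), 118, 192), (np.float64(6.0), 30, 204), (np.float64(6.25), 26, 196), (np.float64(6.5), 115, 178), (np.float64(6.75), 140, 181), (np.float64(7.0), 141, 183), (np.float64(7.25), 140, 184), (np.float64(7.5), 140, 182), (np.float64(7.75), 14
60 [(-110, 15), (-105, 6), (-100, 6), (-95, 0), (-90, 8), (-85, 4), (-80, 12), (-75, 4), (-70, 8), (-65, 74), (-60, 179), (-55, 175), (-50, 169), (-45, 172), (-40, 172), (-35, 173), (-30, 169), (-25, 165), (-20, 171), (-15, 169), (-10, 167), (-5, 173), (0, 170), (5, 172), (10, 173), (15, 169), (20, 118), (25, 27), (30, 12), (35, 11), (40, 14), (45, 63), (50, 128), (55, 40)]
68 [(-110, 2), (-105, 4), (-100, 8), (-95, 4), (-90, 10), (-85, 8), (-80, 6), (-75, 6), (-70, 6), (-65, 102), (-60, 163), (-55, 176), (-50, 171), (-45, 176), (-40, 169), (-35, 177), (-30, 175), (-25, 175), (-20, 180), (-15, 172), (-10, 175), (-5, 169), (0, 180), (5, 177), (10, 176), (15, 179), (20, 179), (25, 156), (30, 13), (35, 11), (40, 17), (45, 119), (50, 169), (55, 40)]
```

View pics/p11.png

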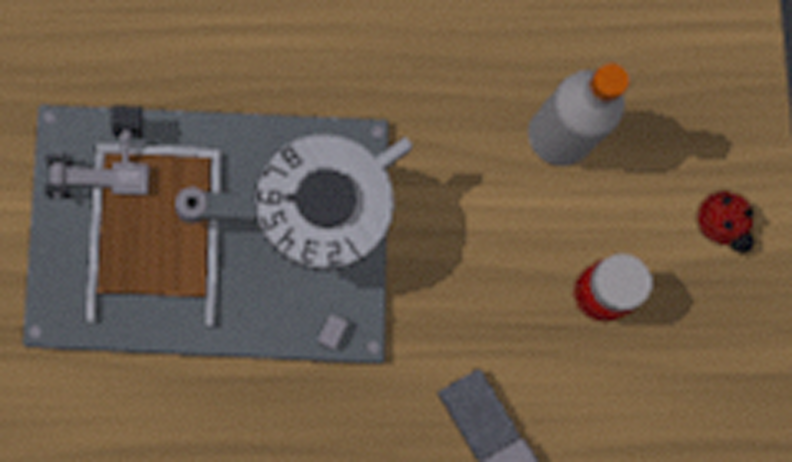

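View pics/p12.png

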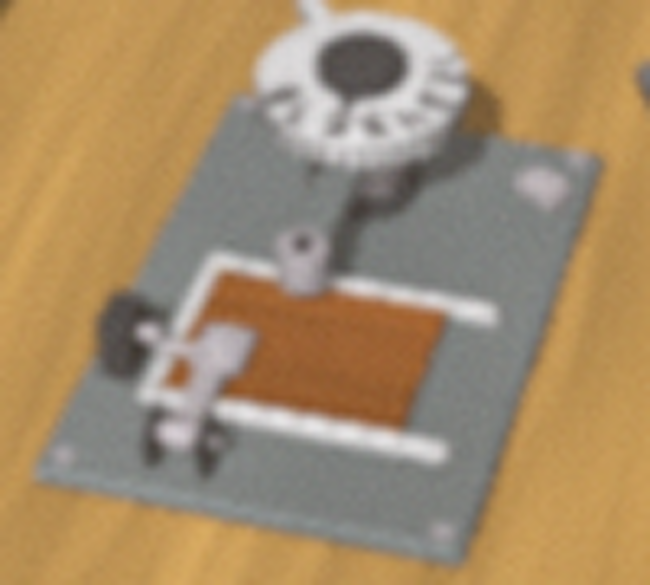

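The pictures show the blank against the fence at p11 (155,155), the clamp lying flat with its pin at the catch (128,150), and number 6 at the pointer (268,197). The nearby bystanders show no sign of having moved. The arm is clear, so I am handing in.

```bash
python3 -c "
from plant import ticket; print(ticket.close_job())"
```

```text
the job is handed in; nothing more can be done
None
```

The jig is ready and the job is handed in, with about 23 s on the robot's clock.

- **Blank:** I pushed it about 40 mm until the force rose against the fence (about 9 N). In the last pictures its near edge is at about -65 mm in the jig's frame, which is home.
- **Clamp:** I pressed the tab down until it met resistance at 32 mm over the table, the height given for shut. It stayed flat, with its pin at the catch, after I let go.
- **Collar:** I turned it 4 → 5 → 6, one click at a time. After the arm withdrew, the lug measured about 6.1 on the number scale and the picture shows 6 at the pointer.
- **Other things on the table:** The sharpener, glue, paint jar, ladybird and brush head look undisturbed in the last picture. I did not check the mug, plate and spare blank afterwards, but the arm passed well clear of them.

**What disagreed:** the fingertips ended about 27 mm higher than the reported TCP position. Because of this, my first push passed over the blank without touching it. I found the offset by touching the table lightly and allowed for it afterwards. That touch briefly reached about 60 N at the wrist, under the 120 N limit. The 40 N limit is for the arm or gripper body; here it was the fingertips that pressed on the table.

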